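# Stroke down the crest of a prop lizard

## Task

Lay down the crest of the papier-mache lizard so that it can be packed: run the fingertips lightly along its back from head to tail, so that the five hinged plates fold down flat towards the tail one after the other. Only push the plates with the fingertips: do not lift or shift the lizard on its board, and leave everything around it where it is.

Things in the scene. Friction and masses are not known exactly. Their poses are not given: they have to be found in the camera images.
- lizard: dark brown papier-mache lizard fixed on a loose plywood board 400 x 200 x 12 mm (1.6 kg in all). Origin: centre of the board's underside; x runs along the board from head end (-x) to tail end (+x), z up. From above the spine is a shallow C (radius 170 mm), hollow to +y. The head is thick with two white eyes, the tail thins to a point; neck, head and tail are lower than the crest's hinges
- foot1 (a point): middle of the hinge line at the foot of crest plate 1 (the one nearest the head); fixed to the lizard, does not move when the plate folds. The plate is pale wood, 5 mm thick, 40 mm tall above the hinge, 30 mm wide across the spine (20 at the top). The five stand 46 mm apart along the spine, hinges 76 to 82 mm above the table, 3 mm above the back
- foot2 (a point): middle of the hinge line at the foot of crest plate 2 counted from the head; fixed to the lizard, does not move when the plate folds. The plate is pale wood, 5 mm thick, 40 mm tall above the hinge, 30 mm wide across the spine (20 at the top). The five stand 46 mm apart along the spine, hinges 76 to 82 mm above the table, 3 mm above the back
- foot3 (a point): middle of the hinge line at the foot of crest plate 3 counted from the head; fixed to the lizard, does not move when the plate folds. The plate is pale wood, 5 mm thick, 40 mm tall above the hinge, 30 mm wide across the spine (20 at the top). The five stand 46 mm apart along the spine, hinges 76 to 82 mm above the table, 3 mm above the back
- foot4 (a point): middle of the hinge line at the foot of crest plate 4 counted from the head; fixed to the lizard, does not move when the plate folds. The plate is pale wood, 5 mm thick, 40 mm tall above the hinge, 30 mm wide across the spine (20 at the top). The five stand 46 mm apart along the spine, hinges 76 to 82 mm above the table, 3 mm above the back
- foot5 (a point): middle of the hinge line at the foot of crest plate 5 (the one nearest the tail); fixed to the lizard, does not move when the plate folds. The plate is pale wood, 5 mm thick, 40 mm tall above the hinge, 30 mm wide across the spine (20 at the top). The five stand 46 mm apart along the spine, hinges 76 to 82 mm above the table, 3 mm above the back
- plate1 (a joint): fold angle of plate 1 (rad): 0 upright, grows as it folds along the spine towards the tail, stop at 1.45 (nearly flat); starts at 0 to 0.25, cannot fold towards the head. Stiff hinge (0.012 N m, no spring): about 1 N pushes it over and it stays where it is left
- plate2 (a joint): fold angle of plate 2 (rad): 0 upright, grows as it folds along the spine towards the tail, stop at 1.45 (nearly flat); starts at 0 to 0.25, cannot fold towards the head. Stiff hinge (0.012 N m, no spring): about 1 N pushes it over and it stays where it is left
- plate3 (a joint): fold angle of plate 3 (rad): 0 upright, grows as it folds along the spine towards the tail, stop at 1.45 (nearly flat); starts at 0 to 0.25, cannot fold towards the head. Stiff hinge (0.012 N m, no spring): about 1 N pushes it over and it stays where it is left
- plate4 (a joint): fold angle of plate 4 (rad): 0 upright, grows as it folds along the spine towards the tail, stop at 1.45 (nearly flat); starts at 0 to 0.25, cannot fold towards the head. Stiff hinge (0.012 N m, no spring): about 1 N pushes it over and it stays where it is left
- plate5 (a joint): fold angle of plate 5 (rad): 0 upright, grows as it folds along the spine towards the tail, stop at 1.45 (nearly flat); starts at 0 to 0.25, cannot fold towards the head. Stiff hinge (0.012 N m, no spring): about 1 N pushes it over and it stays where it is left
- glue_jar: a squat closed jar, 40 mm across, 55 mm tall, standing on the board on the inner side of the lizard's bend; origin at the centre of its underside; not to be disturbed
- paint_cup: a small open cup, 44 mm across, 45 mm tall, standing on the board near the lizard's tail; origin at the centre of its underside; not to be disturbed
- offcut: a wood offcut, 55 x 24 x 20 mm, lying on the board near the lizard's head; origin at the centre of its underside; not to be disturbed
- tape_roll: a roll of tape lying flat on the table beside the board, 100 mm across, 24 mm high; origin at the centre of its underside; not to be disturbed
- glue_bottle: a closed bottle, 52 mm across, 100 mm tall, on the table beside the board; origin at the centre of its underside; not to be disturbed
- brush: a paint brush lying on the table beside the board, along its long side; origin under its middle; not to be disturbed
- mug: a white mug, 80 mm across, 90 mm tall, on the table well away to the left; not to be disturbed
- paint_tin: a tin, 84 mm across, 110 mm tall, on the table well away to the right; not to be disturbed

How it is judged:
By the outcome, as a careful person would: the job done as asked, in the order asked, and still so for the second after the job is handed in, with the robot touching nothing.
It also fails if it takes over 38 s, if anything falls off the work surface, if the arm or the gripper's body presses on something with over 40 N, if the wrist force passes 120 N, or if a joint passes its speed limit or range.

## Robot

A 6-joint arm with a two-finger parallel gripper is mounted at the origin on the work surface. World frame = base frame: x ahead of the robot, y to its left, z up, the work surface at z = 0. Lengths are in m, angles in degrees, forces in N, time in s.
With the tool pointing down it reaches from about 0.35 to 0.875 m from the base axis. Payload 4.2 kg.
Tool frame: the origin (TCP) lies midway between the tips of the shut fingers; the grasp point (between the pads) lies 19 mm behind it; y points along the fingers, z is the direction in which the jaws open and shut, and the axes are right-handed (so a half turn about y gives the same grasp; the last joint's range is limited). The gripper opens to 87 mm and grips with 3 to 60 N. Pads are 19 mm wide; open, the fingers measure 117 mm over their backs; the gripper's body (75 mm by 190 mm) begins 51 mm behind the grasp point.
Start: joints at [89.702, 22.042, 0.453, 0, -68.411, -14.817], TCP at [0.163, 0.603, 0.223] pointing down, gripper open.
Joint ranges: [-179.83, 179.83], [-69.29, 118.12], [-61.27, 80.66], [-181.25, 117.63], [-171.15, -9.14], [-177.46, 177.46]. Speed limits (degrees/s): [159.86, 159.86, 180, 180, 180, 180].

## Interface

Orientations are given as [roll, pitch, yaw] about the fixed x, y, z axes, in that order (R = Rz(yaw) Ry(pitch) Rx(roll)).
In Python, from workcell import env gives the robot as it stands. The module is installed in compiled form; this text tells all that it offers. Calls block until the motion is done:
- env.goto(position, orientation): joint-space move of the TCP to a pose.
- env.move_straight(position, rotation=None, rate=0.15, force_limit=None): straight line of the TCP; rotation=None keeps the orientation; rate is the mean speed in m/s. With force_limit (N) it stops when the force on the tool has changed by that much, and returns True; else False.
- env.set_joints(angles): joint-space move.
- env.gripper_to(opening, grasp_force=None): opening from 0.0 (shut) to 1.0 (fully open); grasp_force is the grip in N (None keeps the last); returns when the fingers have stopped.
- env.dwell(seconds).
- env.inverse_kinematics(position, orientation): joint angles nearest the present ones, or None.
- env.read_state(): the state.
- env.grab_frame(name): name is "scene" or "side" or "wrist"; returns a dict with "image" (400x640x3 uint8, blue, green, red), "fx", "fy", "cx", "cy" (pixels), "position" and "orientation" of the camera in the world. Camera axes: x right, y up, looking along -z (the intrinsics and any distortion apply to the point x, -y, -z); pixel columns grow to the right and rows downward; lengths in m; the calibration is good to about 2 mm. A picture is of the moment at which its call begins. There is no depth.
A pose or a line that the arm cannot do raises env.Unreachable and nothing moves.
- env.close_job(): hands the job in, once; it reports no verdict.
Trained networks look in a picture, given as the dict that the camera call returned (one of the last four; its "shot" number tells which), for a name from the list of things; names that differ only in an ending like _2 or _b are one class to them, and where a whole thing is asked for, a point or a joint stands for the part that bears it (a point fixed in the world has none). Each returns a list of dicts, best first, with "score" (0 to 1); they miss things now and then, are a little off and sometimes report something else, mostly with a low value. They report only what shows in the picture. A call takes as long as a camera call.
- env.search_frame(picture, thing): "xyz" ([x, y, z] in m, in world coordinates, good to about 4 mm: the middle of the surface that is visible of it).
- env.trace(picture, thing): "mask" (400x640 bool, what is visible of it).
The state is a dict: "clock": time; "joint_positions": joint angles; "qvel": joint speeds; "joint_torque": joint torques, N m; "position": TCP position; "tool_rot": TCP orientation; "force": force on the tool from outside, world axes, zero at the start; "wrist_torque": the same for the moment, N m; "opening": opening from 0.0 (shut) to 1.0 (fully open).
Only numpy, scipy, OpenCV 4.12 (cv2) and the standard library are available. Lean on these libraries where they do the work, as an engineer would, in place of code of your own. Each camera call takes 0.05 s, during which the arm holds its last target. There are 200 camera calls.

## Working session

There is one attempt and no reset: what is moved stays moved. The work goes in short steps, each a Python script; the robot and the scene stay as the last script left them, time stands still between calls to the robot, and variables do not carry over. Pictures are saved under pics/ and viewed, about 8 in all and at most 12, crops included, and the job is handed in when it is done.

```bash
mkdir -p pics
python3 - <<'E'
from workcell import env
import cv2,numpy as np
s=env.read_state(); print(s['clock'],s['position'],s['tool_rot'],s['opening'])
for c in ['scene','side','wrist']:
    f=env.grab_frame(c); cv2.imwrite(f'pics/{c}0.png',f['image'])
    print(c,np.round(f['position'],3),np.round(f['orientation'],1),f['fx'],[k for k in f])
    for t in ['lizard','foot1','foot2','foot3','foot4','foot5','glue_jar','paint_cup','offcut','glue_bottle','tape_roll']:
        print(t,[(np.round(d['xyz'],3).tolist(),round(d['score'],2)) for d in env.search_frame(f,t)[:2]])
print(env.read_state()['clock'])
E
```

```text
0.0 [0.16276952 0.60279797 0.221475  ] [-8.98762464e+01  4.52819358e-03  1.64876355e+02] 1.0026956492594716
scene [ 1.581 -0.362  0.797] [55.4 -0.5 70.4] 436.0686668520809 ['image', 'fx', 'fy', 'cx', 'cy', 'position', 'orientation', 'shot']
lizard [([0.567, -0.116, 0.014], 0.69), ([0.471, -0.248, 0.052], 0.5)]
foot1 [([0.566, -0.118, 0.012], 0.65)]
foot2 [([0.566, -0.118, 0.012], 0.65)]
foot3 [([0.566, -0.118, 0.012], 0.65)]
foot4 [([0.566, -0.118, 0.012], 0.65)]
foot5 [([0.566, -0.118, 0.012], 0.65)]
glue_jar [([0.641, -0.064, 0.046], 0.75), ([0.434, 0.465, 0.059], 0.71)]
paint_cup [([0.668, -0.138, 0.043], 0.64), ([0.36, -0.133, 0.016], 0.16)]
offcut [([0.602, 0.022, 0.027], 0.75)]
glue_bottle [([0.469, -0.25, 0.051], 0.93)]
tape_roll [([0.361, -0.126, 0.016], 0.85), ([0.565, -0.12, 0.008], 0.21)]
side [ 0.206 -0.553  0.797] [ 43.7   0.  -33.7] 375.9993662121275 ['image', 'fx', 'fy', 'cx', 'cy', 'position', 'orientation', 'shot']
lizard [([0.531, -0.133, 0.01], 0.72)]
foot1 [([0.527, -0.13, 0.01], 0.56)]
foot2 [([0.527, -0.13, 0.01], 0.56)]
foot3 [([0.527, -0.13, 0.01], 0.56)]
foot4 [([0.527, -0.13, 0.01], 0.56)]
foot5 [([0.527, -0.13, 0.01], 0.56)]
glue_jar [([0.617, -0.066, 0.058], 0.55)]
paint_cup [([0.658, -0.141, 0.036], 0.69)]
offcut [([0.589, 0.02, 0.031], 0.5)]
glue_bottle [([0.442, -0.258, 0.066], 0.56)]
tape_roll [([0.387, -0.129, 0.028], 0.79), ([0.531, -0.131, 0.014], 0.44)]
wrist [0.229 0.587 0.385] [ -14.5    0.  -105.1] 302.36822568266507 ['image', 'fx', 'fy', 'cx', 'cy', 'position', 'orientation', 'shot']
lizard []
foot1 []
foot2 []
foot3 []
foot4 []
foot5 []
glue_jar []
paint_cup []
offcut []
glue_bottle []
tape_roll []
1.8
```

View pics/scene0.png

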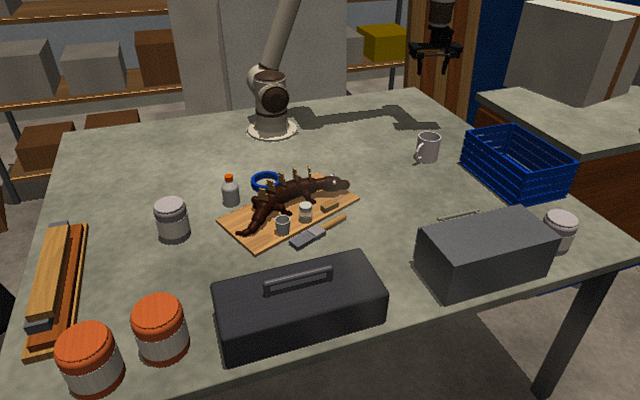

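View pics/side0.png

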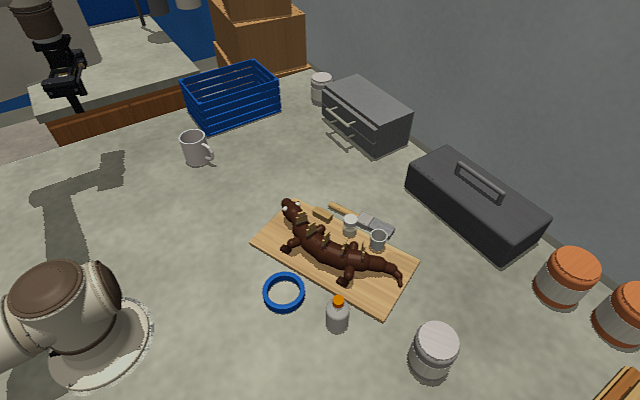

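Run:
```python
from workcell import env
import cv2,numpy as np,pickle
o=[-90,0,164.9]
out=[]
for i,p in enumerate([[0.464,-0.05,0.26],[0.464,-0.16,0.26]]):
    env.goto(p,o)
    if i==0: env.gripper_to(0.0)
    f=env.grab_frame('wrist'); out.append(f)
    cv2.imwrite(f'pics/w{i}.png',f['image'])
    print(np.round(f['position'],3),np.round(f['orientation'],1),f['fx'],f['cx'],f['cy'])
    for t in ['lizard','foot1']:
        print(t,[(np.round(d['xyz'],3).tolist(),round(d['score'],2)) for d in env.search_frame(f,t)[:5]])
pickle.dump(out,open('w.pkl','wb'))
s=env.read_state();print(s['clock'],s['position'],s['tool_rot'],s['opening'],s['force'])
```

```text
[ 0.53  -0.067  0.422] [ -14.5    0.  -105.1] 302.36822568266507 318.04562101175856 193.82974543594503
lizard [([0.543, -0.085, 0.013], 0.7)]
foot1 [([0.547, -0.085, 0.01], 0.61)]
[ 0.53  -0.178  0.422] [ -14.6    0.  -105.2] 302.36822568266507 318.04562101175856 193.82974543594503
lizard [([0.552, -0.101, 0.01], 0.62), ([0.512, -0.057, 0.107], 0.17)]
foot1 [([0.55, -0.096, 0.008], 0.84)]
6.6917 [ 0.4640784  -0.15937541  0.26005995] [-9.00058881e+01  5.16789251e-03  1.64963737e+02] 0.006948320626251939 [ 0.22711393  0.76365339 -0.04273708]
```

View pics/w0.png

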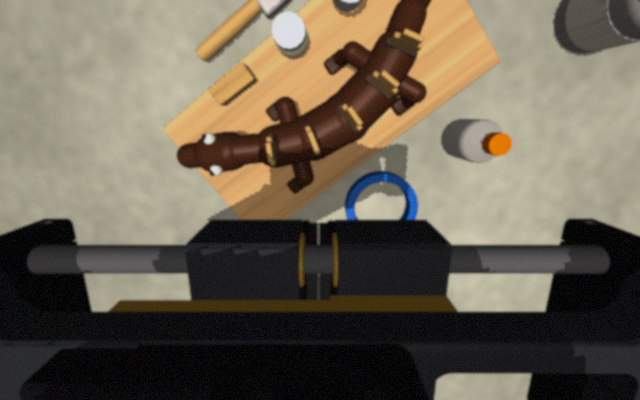

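View pics/w1.png

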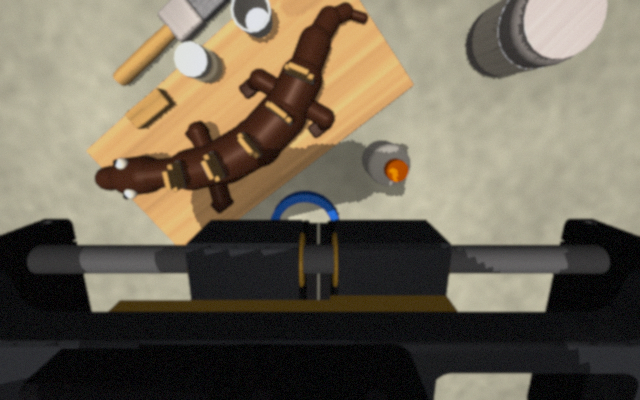

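Run:
```python
import cv2,numpy as np
a=cv2.imread('pics/w0.png')[15:190,235:435]; b=cv2.imread('pics/w1.png')[45:205,145:345]
a=cv2.resize(a,None,fx=4,fy=4,interpolation=cv2.INTER_CUBIC)[:, :]
b=cv2.resize(b,None,fx=4,fy=4,interpolation=cv2.INTER_CUBIC)
for im,x0,y0 in((a,235,15),(b,145,45)):
    for k in range(0,200,20):
        cv2.putText(im,str(x0+k),(k*4,10),0,.35,(255,255,255),1); cv2.line(im,(k*4,12),(k*4,18),(255,255,255),1)
        cv2.putText(im,str(y0+k),(0,k*4+4),0,.35,(0,255,255),1)
cv2.imwrite('pics/c0.png',a[:600]);cv2.imwrite('pics/c1.png',b[:600])
```

```text
(no output)
```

View pics/c0.png

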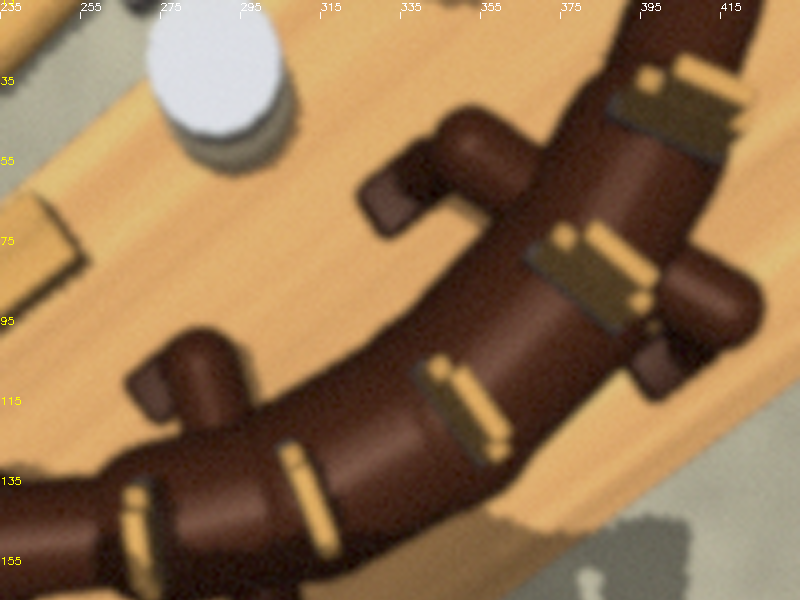

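View pics/c1.png

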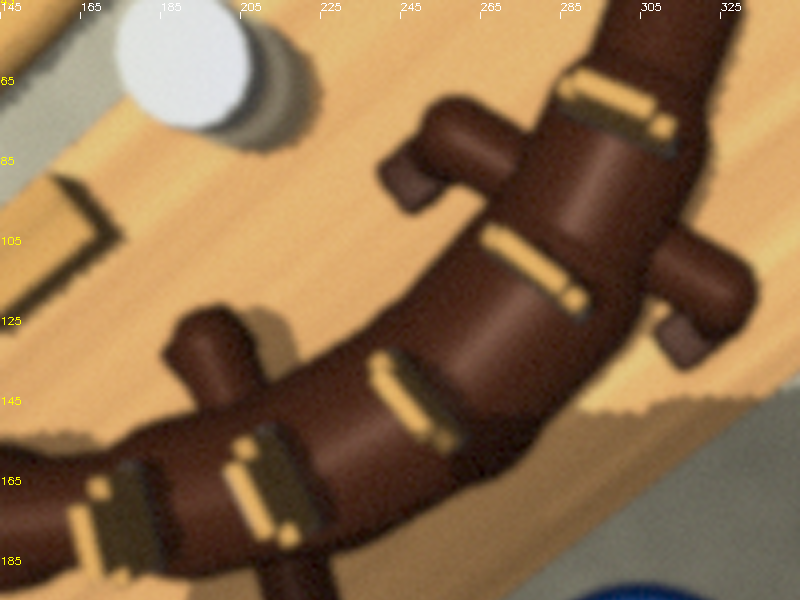

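```bash
cat > geo.py <<'E'
import numpy as np,pickle
from scipy.spatial.transform import Rotation as R
from scipy.optimize import least_squares
W=pickle.load(open('w.pkl','rb'))
P=[np.array([[273.7,150],[313,140],[347.7,118.7],[377.5,88.5],[401.2,48.5]]),
   np.array([[182,174.5],[218.7,164.2],[252.2,143.5],[278.5,115.5],[299.2,76]])]
S=[np.array([1,0,-1,-1,-1])*.0025,np.array([1,1,1,-1,-1])*.0025]  # visible face: tail(+)/head(-)
def proj(f,X):
    c=R.from_euler('xyz',f['orientation'],degrees=True).inv().apply(X-f['position'])
    return np.c_[f['cx']+f['fx']*c[:,0]/-c[:,2], f['cy']+f['fy']*-c[:,1]/-c[:,2]]
def arc(p):
    cx,cy,a0=p[:3]; a=a0+p[-1]*np.arange(5)*.046/.170
    return np.c_[cx+.17*np.cos(a),cy+.17*np.sin(a)],a
def res(p,s=1):
    xy,a=arc(p); t=s*np.c_[-np.sin(a),np.cos(a)]; r=[]
    for f,q,o in zip(W,P,S):
        r.append(proj(f,np.c_[xy+t*o[:,None],p[3:8]])-q)
    return np.r_[np.concatenate(r).ravel(),(p[3:8]-.079)/.0015]
def fit():
    best=None
    for s in(1,-1):
        for a0 in np.radians(range(0,360,60)):
            f=lambda q:res(np.r_[q,s],s)
            c=np.array([.53,-.12])-.17*np.array([np.cos(a0),np.sin(a0)])
            l=least_squares(f,np.r_[c,a0,[.079]*5])
            if best is None or l.cost<best[0].cost: best=(l,s)
    l,s=best; p=np.r_[l.x,s]; xy,a=arc(p); t=s*np.c_[-np.sin(a),np.cos(a)]
    return l,xy,p[3:8],t
E
python3 - <<'E'
from geo import *
l,xy,z,t=fit()
np.set_printoptions(precision=4,suppress=True)
print(l.cost);print(l.fun[:20].reshape(2,5,2));print(np.c_[xy,z,np.degrees(np.arctan2(t[:,1],t[:,0]))])
# free triangulation
for i in range(5):
    g=least_squares(lambda X:np.concatenate([proj(f,(X+np.r_[t[i]*o[i],0])[None])[0]-q[i] for f,q,o in zip(W,P,S)]),np.r_[xy[i],.079]);print(i+1,g.x,g.fun)
from workcell import env
for i in (0,4):
    a=np.degrees(np.arctan2(-t[i,1],-t[i,0])); print(a,env.inverse_kinematics(np.r_[xy[i],.09],[-90,0,a]))
E
```

```text
7.848649720569769
[[[ 1.0853 -0.7756]
  [-1.0622 -0.8677]
  [-1.5503  0.666 ]
  [-0.4088 -0.0471]
  [-0.3429 -0.3874]]

 [[ 0.6047 -0.0178]
  [ 1.4514 -0.2915]
  [ 1.3719 -0.5542]
  [-0.1748  0.4669]
  [-0.8052  1.318 ]]]
[[  0.5076  -0.0075   0.08   -98.2927]
 [  0.5072  -0.0534   0.0801 -82.7891]
 [  0.519   -0.0977   0.0799 -67.2856]
 [  0.5423  -0.1372   0.0791 -51.782 ]
 [  0.5753  -0.1691   0.0792 -36.2785]]
1 [ 0.5073 -0.0057  0.0778] [-0.0783 -0.288   0.0805  0.2937]
2 [ 0.5072 -0.0546  0.0883] [-0.1543 -0.5743  0.1587  0.5858]
3 [ 0.5194 -0.0986  0.0908] [ 0.056   0.2199 -0.0575 -0.224 ]
4 [ 0.5424 -0.1376  0.0793] [-0.0745 -0.2668  0.0766  0.2723]
5 [ 0.5759 -0.1702  0.0761] [-0.2063 -0.7209  0.2124  0.7361]
81.7072906422172 [ 17.4955  18.9768 -26.0383   0.     -44.985  -25.7882]
143.72154611520043 [ -0.9247  26.6228 -13.0264   0.     -50.3507  54.6462]
```

```bash
cat > sweep.py <<'E'
from geo import *
from workcell import env
l,xy,_,t=fit(); Z=[.078,.081,.082,.080,.077]
c=l.x[:2]; a0=l.x[2]; sg=np.sign(t[0]@[-np.sin(a0),np.cos(a0)])
def pose(s,z):
    a=a0+sg*s/.170; d=sg*np.array([-np.sin(a),np.cos(a)])
    return np.r_[c+.17*np.array([np.cos(a),np.sin(a)]),z],[-90,0,np.degrees(np.arctan2(-d[1],-d[0]))]
def go(s,z,rate=.05,fl=5):
    h=env.move_straight(*pose(s,z),rate=rate,force_limit=fl)
    st=env.read_state(); print('s%.3f z%.4f hit%d t%.2f'%(s,st['position'][2],h,st['clock']),np.round(st['force'],1)); return h,st['position'][2]
def plate(i,zprev):
    s0=.046*i; top=Z[i]+.009; zz=max(top,zprev)
    for s,z in((s0-.008,zz),(s0+.006,zz),(s0+.028,top)):
        if go(s,z)[0]: print('STOPPED'); return None
    h,z=go(s0+.028,top-.006,.02,2.5)
    go(s0+.028,z+.0015,.05,None)
    return z+.0015
E
python3 - <<'E'
from sweep import *
p,o=pose(-.024,.17); env.goto(p,o)
go(-.024,.087,.12)
print(plate(0,0))
E
```

```text
s-0.024 z0.0876 hit0 t9.22 [ 0.4  1.3 -0.2]
s-0.008 z0.0877 hit0 t9.69 [-0.2  0.5  0.8]
s0.006 z0.0871 hit0 t10.12 [-0.5  0.4  0.1]
s0.028 z0.0870 hit0 t10.72 [0.3 0.1 1. ]
s0.028 z0.0850 hit1 t10.96 [-1.6  1.1  3.9]
s0.028 z0.0864 hit0 t11.21 [-0.5 -1.1 -0.7]
0.0865178627066674
```

Run:
```python
from sweep import *
z=.0866
for i in range(1,5):
    z=plate(i,z)
    if z is None: break
else:
    go(.184+.028,.17,.15,None)
    env.goto([.42,-.10,.26],[-90,0,150])
import cv2
f=env.grab_frame('wrist'); cv2.imwrite('pics/w2.png',f['image']); print(env.read_state()['clock'])
```

```text
s0.038 z0.0898 hit0 t11.57 [0.4 0.4 0.2]
s0.052 z0.0900 hit0 t12.00 [-1.2  0.1  0. ]
s0.074 z0.0900 hit0 t12.59 [ 0.3  0.5 -0.5]
s0.074 z0.0880 hit1 t12.83 [-1.  -0.6  4.5]
s0.074 z0.0894 hit0 t13.08 [-0.7  0.6  0.5]
s0.084 z0.0907 hit0 t13.43 [-0.5  0.6 -0.5]
s0.098 z0.0910 hit0 t13.87 [-0.5 -0.1  0.2]
s0.120 z0.0910 hit0 t14.46 [0.5 0.1 0.5]
s0.120 z0.0891 hit1 t14.70 [-0.3  1.3  4.2]
s0.120 z0.0905 hit0 t14.95 [ 0.2  0.2 -0. ]
s0.130 z0.0902 hit0 t15.30 [-0.1 -0.1  0. ]
s0.144 z0.0905 hit0 t15.73 [-0.1 -0.2  0.9]
s0.166 z0.0890 hit0 t16.32 [-0.8 -0.6  0.9]
s0.166 z0.0870 hit1 t16.57 [-1.5  0.3  4.7]
s0.166 z0.0885 hit0 t16.82 [ 0.2 -0.2  0.3]
s0.176 z0.0881 hit0 t17.18 [ 0.4 -0.  -0.5]
s0.190 z0.0885 hit0 t17.61 [0.4 0.3 0.1]
s0.212 z0.0859 hit0 t18.20 [ 0.4 -0.1  0.8]
s0.212 z0.0832 hit1 t18.48 [-0.7  0.7  4.4]
s0.212 z0.0846 hit0 t18.73 [ 0.1 -0.6 -0.5]
s0.212 z0.1689 hit0 t19.44 [ 0.3  0.3 -0.1]
20.3667
```

View pics/w2.png

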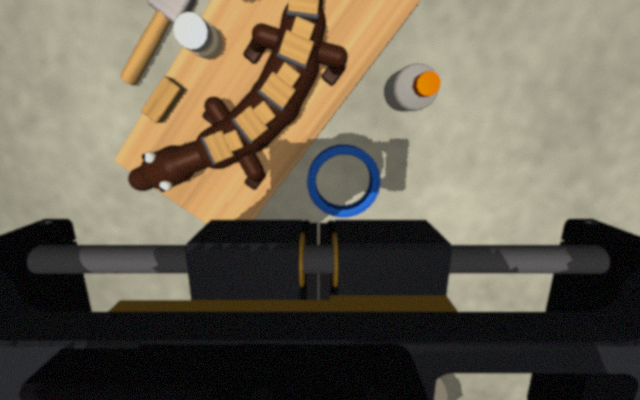

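Run:
```python
from workcell import env
import cv2,numpy as np
env.goto([0.464,-0.16,0.26],[-90,0,164.9])
f=env.grab_frame('wrist'); a=f['image']; b=cv2.imread('pics/w1.png'); cv2.imwrite('pics/w3.png',a)
g=lambda i:np.float32(cv2.cvtColor(i,cv2.COLOR_BGR2GRAY))
for n,(x0,x1,y0,y1) in dict(head=(85,150,145,215),jar=(165,225,35,90),corner=(360,420,50,120),tail=(300,375,0,50),offcut=(120,180,80,130),cup=(225,275,0,45),bottle=(355,415,135,190)).items():
    print(n,cv2.phaseCorrelate(g(b)[y0:y1,x0:x1],g(a)[y0:y1,x0:x1]))
cv2.imwrite('pics/c3.png',cv2.resize(a[40:210,80:350],None,fx=2.9,fy=2.9))
print(env.read_state()['clock'],env.read_state()['position'],f['position'])
```

```text
head ((-0.7794933988718284, 0.22839632304112456), 0.8718310807958062)
jar ((-0.7557276352879967, -0.26553355288783465), 0.9904754153887431)
corner ((0.2599904765239529, -0.16561629209896722), 1.1238810888043156)
tail ((0.43889266492657697, -0.8641146308448846), 0.7777924415588379)
offcut ((-0.7920078558769568, -0.12880302136809618), 0.9461487633387248)
cup ((-0.515754276762177, -0.062274437507397806), 0.9871321364508735)
bottle ((0.39112321906120684, -0.14902242088827222), 0.9185676466094123)
20.8917 [ 0.46412925 -0.16024973  0.25863388] [ 0.53117359 -0.1776619   0.42018753]
```

View pics/c3.png

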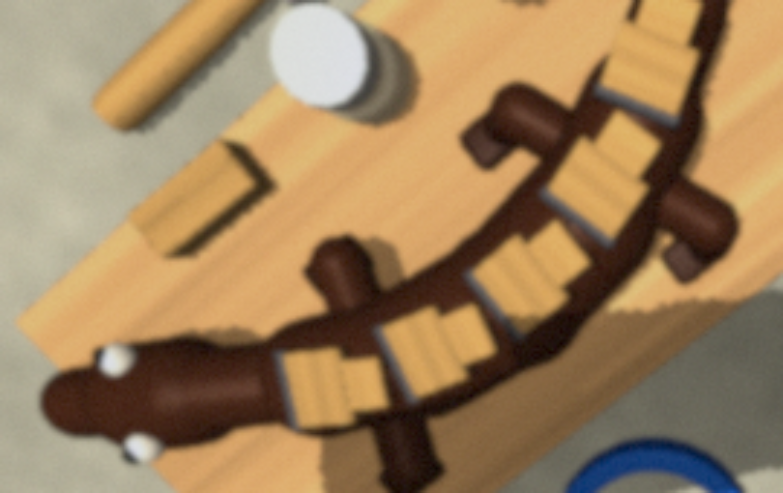

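```bash
python3 -c "
from workcell import env
env.close_job()"
```

```text
the job is handed in; nothing more can be done
```

All five crest plates are folded flat towards the tail, and the job was handed in at about 21 s on the clock.

- **What I did:** I ran the shut fingertips along the spine arc from head to tail, turning the tool to follow the curve. I folded plates 1 to 5 in order and pressed each one down lightly at the end of its stroke.
- **Forces:** The sweep readings stayed at sensor noise, around 1 N. Each press was cut off by its force limit, with readings of about 4 to 5 N.
- **Fold angle:** I did not measure the angles directly. The heights at which the presses stopped fit hinges 76 to 82 mm above the table with every plate at its 1.45 rad stop.
- **Last pictures:** A close wrist view shows all five plates lying flat, with the end of plate 5 cut off at the top of that crop.
- **Surroundings:** Compared with the picture from the same spot before the sweep, the lizard's head and tail, a board corner, the jar, cup, offcut and bottle all shifted by less than 1 pixel (about 1 mm). The camera stood about 2 mm lower this time, which explains shifts of that size. I did not check the tape roll, brush, mug or tin this way, but the arm made no move near them.
- **Disagreements:** Triangulating hinges 2 and 3 freely gave heights of 88 and 91 mm, outside the stated 76 to 82 mm. I used the stated range instead, and the presses agreed with it. The trained network also returned the whole lizard for "foot1" to "foot5", so I read the hinge points from the pictures myself.

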